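# Fish the test pot out from under the shelf with the reacher

### The job

The little red test pot has been pushed to the back under the low shelf. Pick up the reacher by its grip, feed its jaws in under the shelf until they are right up to the pot, squeeze the trigger gently so that they close on it, draw it out and set it down upright, wholly on the cork mat; then lay the reacher flat on the bare table, clear of the pot and the mat. The glaze chips easily: do not touch the pot with the fingers, do not crush it in the jaws or jam it against the back, and do not tip it, knock the shelf or disturb the other things.

Things in the scene. Friction and masses are not known exactly. Their poses are not given: they have to be found in the camera images.
- reacher: Pistol-grip reacher lying on its side: black grip, red trigger, bright shaft, black head, two rubber jaws. 0.2 kg, balance near x 63, y -15 mm; lightly held it sags a few mm at the jaws. Origin on its underside, under the middle of the place to squeeze; x runs parallel to the shaft towards the jaws, y along the grip away from the shaft, z up. All parts are centred 15 mm above the underside.
- reacher_grip (a point): Middle of the squeeze line on the reacher, 15 mm above its underside, axes as the reacher's. Grip: a bar 30 mm tall with a flat back 30 mm behind this point (-x), from y = -35 to 60 mm. In front the red trigger, a bowed lever 20 mm tall, comes to 30 mm ahead. Squeezing along x takes grip and trigger from 60 mm over all to 44 mm fully home.
- trigger (a joint): Trigger angle: 0 free, 0.42 rad fully home (pivot 40 mm to the shaft side of the squeeze line, about 0.025 rad per mm). Sprung: 8 N on the squeeze line when free, 11 N half way, 14 N home. When the jaws meet something, each presses with about 0.45 of the squeeze beyond the spring. As both fingers close, the whole reacher moves forward (+x) by half of what the trigger yields.
- reacher_palm (a point): Middle of the flat rubber palm between the jaws, 20 mm wide: 285 mm ahead (x) and -46 mm (y) of the reacher's origin, on the shaft's axis. Two jaws, pads 20 mm tall reaching 24 mm beyond the palm, stand about 55 mm apart inside with the trigger free, 37 mm at 0.22 rad, 20 mm at 0.42 rad, and spring open when it is let go; open they measure 75 mm over all. Shaft 16 mm thick.
- pot: Small red glazed test pot, cream inside, upright, 34 mm tall, pinched by hand out of round: anything from 30 to 42 mm across, depending on the side; feel for it. About 0.09 kg (0.06 to 0.13). Origin at the centre of its foot. Stands under the low shelf, 1 to 27 mm clear of the back panel. More than 12 N from a jaw, or 15 N against the back panel, chips it.
- riser: Low slatted wooden bench shelf on four short turned legs, fixed; the pot shows between the slats. Origin on the table under its middle; x points from the open front to the back, y to the left as seen from the front. Top 200 mm (x) by 340 mm (y), underside 70 mm above the table, 18 mm thick; books and a box lie on it. Legs 22 mm thick at x = +-83, y = +-155 mm.
- riser_back (a point): Middle of the inner face of the shelf's back panel, 85 mm behind (+x) the shelf's middle, 35 mm above the table, axes as the shelf's. The panel closes the back from the table to the slats and is 290 mm wide. The open front edge lies 185 mm in front of it.
- mat: Square cork mat, 120 by 120 mm, 4 mm thick, fixed to the table. Origin at the centre of its underside, x and y along its edges, z up.
- jar_a: Bystander: blue jar with a white cap, 38 mm across, 52 mm tall, standing under the shelf. Origin at the centre of its foot.
- jar_b: Bystander: yellow jar with a white cap, 38 mm across, 52 mm tall, standing under the shelf. Origin at the centre of its foot.
- brush_cup: Bystander: dark blue cup with brushes, 60 mm across, 85 mm tall (brushes to 230 mm), standing on the shelf near its front edge. Origin at the centre of its foot.
- vase_red: Bystander: red and green vase, 95 mm across, 220 mm tall. Origin at the centre of its foot.
- bowl: Bystander: pale unglazed bowl, 100 mm across, 45 mm tall. Origin at the centre of its foot.
Not all that is in view belongs to the job. Of the things shaped like the mat, the cork one is meant.

How it is judged:
On the way, in this order (a step that is already met when the one before it is completed fails the run):
1. the jaws have closed on the pot, still under the shelf (contact force between each of jaw_l_c1, jaw_r_c1 and pot above 0.8 N and x of pot in the frame of riser above 0 m), for 0.2 s.
2. the pot, held in the jaws, is out in front of the shelf (contact force between each of jaw_l_c1, jaw_r_c1 and pot above 0.5 N and x of pot in the frame of riser below -0.12 m), for 0.2 s.
At the end, for the whole second after the job is handed in: The pot stands upright (within 0.1 rad) and at rest on the cork mat, its centre within 45 mm of the mat's centre along each of its edges; the reacher lies flat (within 0.06 rad) and at rest on the table, released, touching neither the pot nor the mat (x of pot in the frame of mat between -0.045 and 0.045 m and y of pot in the frame of mat between -0.045 and 0.045 m and z of pot in the frame of mat below 0.007 m and angle between pot's own z axis and vertical below 0.1 rad and linear speed of each of pot, reacher below 0.01 m/s and contact force between reacher and pot below 0.05 N and contact force between reacher and mat below 0.05 N and height (world z) of reacher below 0.006 m and angle between reacher's own z axis and vertical below 0.06 rad).
It fails at once if a jaw presses on the pot with more than 12 N (contact force between any of jaw_l_c1, jaw_r_c1 and pot above 12 N).
It fails at once if the pot is jammed against the shelf with more than 15 N or tipped by more than 0.5 rad (contact force between pot and riser above 15 N or angle between pot's own z axis and vertical above 0.5 rad).
It fails at once if the fingers or the arm touch the pot (contact force between any of the fingers, the arm and pot above 0.3 N).
It fails at once if the shelf is struck with more than 15 N by the reacher or the robot (contact force between any of reacher, the arm, the fingers and riser above 15 N).
It fails at once if the red vase, a jar, the brush cup or the bowl is moved by more than 30 mm or tipped (distance of any of vase_red, jar_a, jar_b, brush_cup, bowl from where it was at the start of the episode above 0.03 m or angle between any of vase_red, jar_a, jar_b, brush_cup, bowl's own z axis and vertical above 0.3 rad).
It also fails if it takes over 69 s, if anything falls off the work surface, if the arm or the gripper's body presses on something with over 40 N, if the wrist force passes 120 N, or if a joint passes its speed limit or range.

### The arm

A 6-joint arm with a two-finger parallel gripper is mounted at the origin on the work surface. World frame = base frame: x ahead of the robot, y to its left, z up, the work surface at z = 0. Lengths are in m, angles in rad, forces in N, time in s.
With the tool pointing down it reaches from about 0.425 to 0.925 m from the base axis. Payload 12.5 kg.
Tool frame: the origin (TCP) lies at the very end of the fingers, on their centre line; the grasp point (between the pads) lies 19 mm behind it (arm.hold_point_z is the distance from the TCP to the grasp point, in m); z points along the fingers, y is the line along which they close (so a half turn about z gives the same grasp; the last joint's range is limited). The gripper opens to 85 mm and grips with 20 to 120 N. Pads are 22 mm wide; open, the fingers measure 114 mm over their backs; the gripper's body (76 mm by 85 mm) begins 54 mm behind the grasp point. The pads swing forward as they close: fully open they stand 13 mm farther back than shut.
Start: joints at [-1.389, 0.491, 1.559, -0, 1.092, -0.106], TCP at [0.177, -0.599, 0.231] pointing down, gripper open.
Joint ranges: [-3.1, 3.1], [-0.84, 2.19], [0.05, 2.79], [-1.13, 4.28], [0.06, 2.93], [-2.69, 2.69]. Speed limits (rad/s): [2.22, 2.22, 2.79, 3.14, 3.14, 3.14].

### API

Orientations are given as a rotation vector (axis times angle).
In Python, from station import arm gives the robot as it stands.
- The arm moves only by the shell command python3 -m creep 'ROWS' [FORCE]. ROWS is JSON, a list that holds one entry, the list of rows, each a list of 7 numbers: the shift along the tool's x, y, z in cm, then the turn, a rotation vector about the tool's x, y, z in rad, then the finger opening in cm, from 0 to 8.54. In form: [[[tx, ty, tz, ax, ay, az, fingers], ...]]. A call has 1 to 5 rows; each row is the pose to reach, as a shift and turn from the pose commanded when the call began, along the tool's axes at that moment; what a row does not reach only later rows make up. A row lasts 1/12 s, in which the tool goes at most 41.7 mm and 7.16 degrees, less where a joint would pass 70% of its speed; a pose out of reach is approached as far as the arm can. A call with a gripper value outside its range is refused whole. The fingers move at their own pace and stop on an object; FORCE is the grip in N (left out, the last holds). Time passes only in rows, so rows that repeat a pose let the fingers close. It gives the time, the measured TCP pose, the force, the opening and the grip force at its end, in the units of the state.
- arm.observe(): the state, without advancing time (a new reading comes with each control period).
- arm.read_camera(name): name is "side" or "top"; returns a dict with "img" (400x640x3 uint8, red, green, blue), "depth" (400x640 float32, m along the optical axis (not along the pixel's ray), 0 where there is no reading), "fx", "fy", "cx", "cy" (pixels), "k1" (the pictures are not rectified: a ray, as slopes to the right and down, at radius r is drawn at 1 + k1 r^2 times it, then the intrinsics apply), "R" (3x3) and "t" (3): a world point X has camera coordinates R X + t. Camera axes: x right, y down, z forward; pixel columns grow to the right and rows downward; lengths in m; the calibration is good to about 2 mm. A picture is of the moment at which its call begins.
- arm.close_job(): hands the job in; it is judged then, once.
The state is a dict: "t": time; "joint_pos": joint angles; "joint_velocities": joint speeds; "joint_torque": joint torques, N m; "eef_pos": TCP position; "orientation": TCP orientation; "wrist_force": force on the tool from outside, world axes, zero at the start; "moment": the same for the moment, N m; "gripper_width": finger opening in m; "finger_force": force on a finger pad.
Only numpy, scipy, OpenCV 4.12 (cv2) and the standard library are available. Lean on these libraries where they do the work, as an engineer would, in place of code of your own. Each camera call takes 0.05 s, during which the arm holds its last target. There are 200 camera calls.

## Working session

There is one attempt and no reset: what is moved stays moved. The work goes in short steps, Python scripts to look and compute and a shell command to move; the robot and the scene stay as the last step left them, time stands still between calls to the robot, and variables do not carry over. Pictures are saved under pics/ and viewed, at most 12 in all, crops included, and the job is handed in when it is done.

```bash
mkdir -p pics; ls; cat > h.py <<'E'
import numpy as np,cv2
from station import arm
def save(n,f): cv2.imwrite(f,arm_img(n)[:,:,::-1])
def arm_img(n): return arm.read_camera(n)["img"]
def ray(c,uv):
    uv=np.atleast_2d(np.float64(uv)); d=np.stack([(uv[:,0]-c["cx"])/c["fx"],(uv[:,1]-c["cy"])/c["fy"]],1)
    p=d.copy()
    for _ in range(20): p=d/(1+c["k1"]*(p**2).sum(1,keepdims=True))
    v=np.c_[p,np.ones(len(p))]@np.array(c["R"]); o=-np.array(c["R"]).T@np.array(c["t"])
    return o,v
def onz(c,uv,z):
    o,v=ray(c,uv); return o+v*((z-o[2])/v[:,2:3])
def proj(c,X):
    q=np.atleast_2d(X)@np.array(c["R"]).T+np.array(c["t"]); p=q[:,:2]/q[:,2:]
    p=p*(1+c["k1"]*(p**2).sum(1,keepdims=True)); return p*[c["fx"],c["fy"]]+[c["cx"],c["cy"]]
def pts(c):
    h,w=c["depth"].shape; uv=np.stack(np.meshgrid(np.arange(w),np.arange(h)),-1).reshape(-1,2)
    o,v=ray(c,uv); return (o+v*c["depth"].reshape(-1,1)).reshape(h,w,3)
E
python3 - <<'E'
from h import *
import pickle
for n in("top","side"):
    c=arm.read_camera(n); pickle.dump(c,open(n+"0.pkl","wb")); cv2.imwrite(f"pics/{n}0.png",c["img"][:,:,::-1]); print(n,c["fx"],c["k1"],-np.array(c["R"]).T@c["t"])
print(arm.observe())
E
```

```text
pics
top 390.94302413761693 -0.08123813177649102 [0.37338377 0.05113137 1.17553194]
side 447.1956954168186 -0.06030472831079947 [-0.2960252  -0.13677856  1.04677952]
{'t': 0.1, 'joint_pos': array([-1.38862295e+00,  4.91527046e-01,  1.55936874e+00, -6.42878510e-05,
        1.09168794e+00, -1.05621837e-01]), 'joint_velocities': array([ 0.00047896, -0.00141647, -0.00162866, -0.00030876,  0.00022699,
        0.00053308]), 'joint_torque': array([ 3.41940766e-03, -6.19451022e+01, -2.62023497e+01, -4.36667824e-05,
        2.88418014e-03,  1.71050016e-05]), 'eef_pos': array([ 0.17735998, -0.59911231,  0.23077573]), 'orientation': array([-3.10813838e+00, -4.50413556e-01,  1.49049306e-04]), 'wrist_force': array([ 0.06749572,  0.43562049, -0.18149782]), 'moment': array([ 0.00708821, -0.0096184 , -0.06182317]), 'finger_force': 0.0, 'gripper_width': 0.08514259537586788}
```

View pics/top0.png

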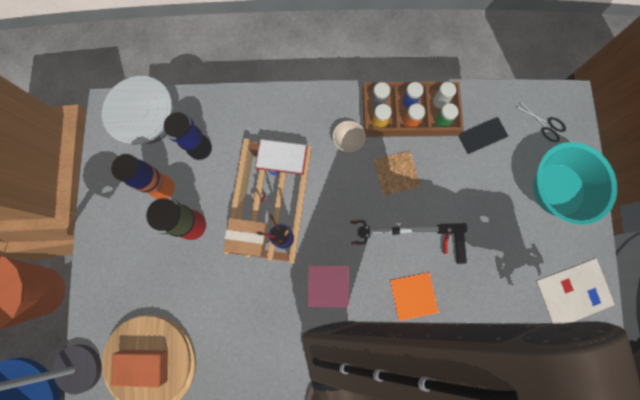

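View pics/side0.png

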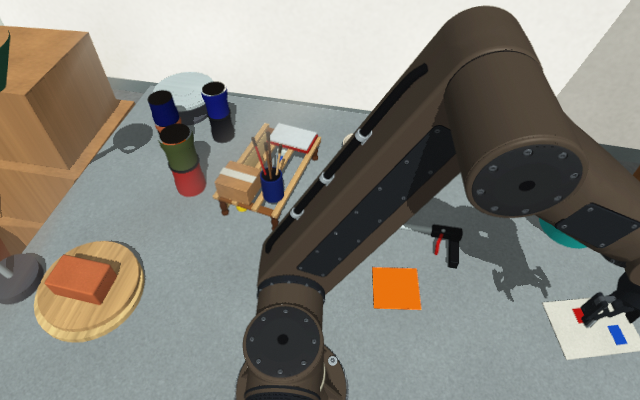

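Top view: cork mat at (397,172), with lookalikes plum (328,286) and orange (414,296). The cork one is the brown speckled square. The reacher's grip is at (457,242) and its jaws at (360,232). The shelf is around (268,205), with its open side facing right. I'll confirm in one enlarged crop.

```bash
python3 - <<'E'
from h import *
import pickle
c=pickle.load(open("top0.pkl","rb")); im=c["img"]; P=pts(c)
cv2.imwrite("pics/crop0.png",cv2.resize(im[125:275,215:485][:,:,::-1],None,fx=2.95,fy=2.95,interpolation=cv2.INTER_CUBIC))
hsv=cv2.cvtColor(im,cv2.COLOR_RGB2HSV)
def comp(m,box):
    z=np.zeros_like(m); u0,v0,u1,v1=box; z[v0:v1,u0:u1]=m[v0:v1,u0:u1]; return z
# mat
m=comp(cv2.inRange(hsv,(8,70,60),(25,255,255)),(370,148,425,198)); 
cs=max(cv2.findContours(m,0,2)[0],key=cv2.contourArea); b=cv2.boxPoints(cv2.minAreaRect(cs)); print("mat",b,onz(c,b,.004),onz(c,b.mean(0),.004))
# red in shelf and reacher
for nm,box in (("shelf",(220,130,315,265)),("reach",(340,210,480,275))):
    m=comp(cv2.inRange(hsv,(0,120,50),(7,255,255))|cv2.inRange(hsv,(172,120,50),(180,255,255)),box)
    n,l,s,ce=cv2.connectedComponentsWithStats(m)
    for i in range(1,n):
        if s[i,4]>3: print(nm,s[i],ce[i],P[l==i].mean(0), onz(c,ce[i],.03))
m=comp(cv2.inRange(im,(0,0,0),(45,45,45)),(340,212,480,270))
n,l,s,ce=cv2.connectedComponentsWithStats(m)
for i in range(1,n):
    if s[i,4]>8: print("dark",s[i],ce[i],onz(c,ce[i],.025))
# shelf top height
r=P[130:265,215:320]; k=(abs(r[...,2]-.088)<.008); 
v,u=np.nonzero(k); q=np.c_[u+215,v+130].astype(np.float32); bb=cv2.boxPoints(cv2.minAreaRect(q)); print("shelf",bb,onz(c,bb,.088))
E
```

```text
mat [[373.25317 159.1992 ]
 [409.9129  149.42326]
 [419.67224 186.02077]
 [383.0125  195.7967 ]] [[ 0.72391688 -0.09806795  0.004     ]
 [ 0.75398538 -0.21443753  0.004     ]
 [ 0.63607719 -0.23789669  0.004     ]
 [ 0.60730893 -0.12339196  0.004     ]] [[ 0.67971827 -0.16827097  0.004     ]]
shelf [302 168   2   6   6] [302.83333333 170.5       ] [0.66578734 0.11559319 0.09867039] [[0.68443971 0.11970433 0.03      ]]
shelf [261 197   3   4   8] [262.125 198.75 ] [0.60126171 0.24387182 0.02097761] [[0.59948827 0.24237002 0.03      ]]
shelf [264 233  11   5  28] [269.17857143 235.17857143] [0.47097137 0.1929219  0.21389436] [[0.48973771 0.22028595 0.03      ]]
reach [444 233   5  20  61] [445.55737705 242.81967213] [ 0.45850491 -0.30023031  0.02425717] [[ 0.45805438 -0.29847165  0.03      ]]
dark [439 224  27  33 276] [454.92391304 232.04710145] [[ 0.4897889  -0.33029602  0.025     ]]
dark [359 227  10  10  67] [362.65671642 231.46268657] [[ 0.49675383 -0.05558267  0.025     ]]
dark [394 228   4   3  11] [395.36363636 228.90909091] [[ 0.50258399 -0.15275673  0.025     ]]
shelf [[223.70937 252.95683]
 [240.96815 136.74776]
 [310.62    147.09209]
 [293.3612  263.30115]] [[0.43583553 0.33910662 0.088     ]
 [0.77504505 0.2979122  0.088     ]
 [0.7386131  0.09317778 0.088     ]
 [0.40487091 0.14421146 0.088     ]]
```

View pics/crop0.png

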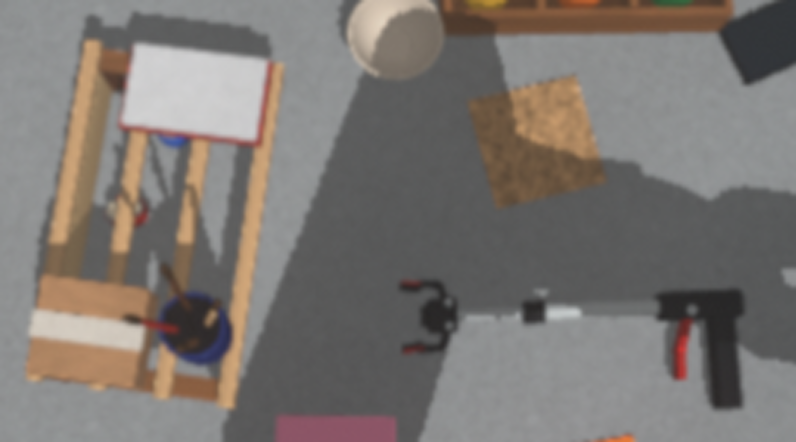

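```bash
python3 - <<'E'
from h import *
import pickle
c=pickle.load(open("top0.pkl","rb")); s=pickle.load(open("side0.pkl","rb")); im=c["img"]
uv=np.array([[.433,.6]]);
f=lambda p:np.array([215,125])+np.array(p)/2.95
print("shaft ends",onz(c,f([[450,316],[650,306]]),.02)[:,:2])
print("jaw tips/inner",onz(c,f([[402,285],[402,349]]),.02)[:,:2])
print("grip back top/bottom",onz(c,f([[743,300],[741,405]]),.03)[:,:2],"front bot",onz(c,f([[712,407]]),.03)[:,:2])
print("pot cand",onz(c,f([[128,205]]),.034),"bluejar",onz(c,f([[175,138]]),.052))
print("side px pot",proj(s,[[.6,.245,.034],[.6,.245,0]]),"reacher",proj(s,[.5,-.3,.02]))
a=cv2.resize(im[160:235,225:300][:,:,::-1],(500,500),interpolation=2)
pt=proj(s,[[.57,.22,.03]])[0].astype(int); b=s["img"][pt[1]-45:pt[1]+45,pt[0]-45:pt[0]+9];print(pt)
b=cv2.resize(b[:,:,::-1],(300,500),interpolation=2); b=cv2.convertScaleAbs(b,alpha=1.5)
cv2.imwrite("pics/crop1.png",np.hstack([cv2.convertScaleAbs(a,alpha=1.6),b]))
E
```

```text
shaft ends [[ 0.49507852 -0.07048494]
 [ 0.5014095  -0.27345922]]
jaw tips/inner [[ 0.52735317 -0.02306741]
 [ 0.46276756 -0.02131172]]
grip back top/bottom [[ 0.5044801  -0.36578843]
 [ 0.3997743  -0.35607684]] front bot [[ 0.398518   -0.32671073]]
pot cand [[0.61188813 0.25310267 0.034     ]] bluejar [[0.67621473 0.20328929 0.052     ]]
side px pot [[263.41023919 172.21692754]
 [264.4578441  179.57150287]] reacher [[438.04724    230.58110769]]
[268 181]
```

View pics/crop1.png

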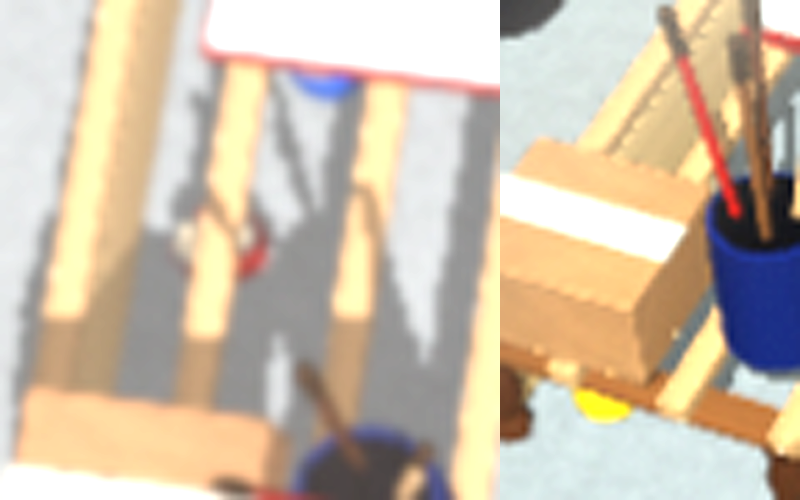

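The enlarged crop shows the pot's rim (cream inside, red wall) at crop (222,237), which is full image (258.3,195.5), behind the second slat. Blue jar's near edge is under the book at (323,95), and the yellow jar shows below the front edge in the side view at about (242,208). The cork mat at (397,172) is confirmed by its brown speckled texture.

```bash
python3 - <<'E'
from h import *
import pickle
c=pickle.load(open("top0.pkl","rb")); s=pickle.load(open("side0.pkl","rb"))
C=np.array([.5886,.2186]); X=np.array([.158,.987]); Y=np.array([-.987,.158])
rf=lambda p:[round(float(v),4) for v in ((p[:2]-C)@X,(p[:2]-C)@Y)]
p=onz(c,[[258.3,195.5]],.034)[0]; print("pot",p,rf(p))
p=onz(c,[[273.5,174.5]],0)[0]; print("blue near foot",p,rf(p)); p=onz(c,[[273.5,174.5]],.04)[0]; print("blue near foot z.04",p,rf(p))
f=np.array([268-45+105/5.55, 181-45+420/5.55]); p=onz(s,f,0)[0]; print("yellow near foot",p,rf(p))
# side view slats geometry check: riser point projections in top for panel inner face bottom
print(proj(c,[list(C+.085*X)+[.07],list(C-.1*X)+[.088]]))
E
python3 -m creep '[[[34.6,-17.6,13,0,0,0.257,8.5],[34.6,-17.6,13,0,0,0.257,8.5],[34.6,-17.6,13,0,0,0.257,8.5],[34.6,-17.6,13,0,0,0.257,8.5],[34.6,-17.6,13,0,0,0.257,8.5]]]' 20
```

```text
pot [0.60881299 0.25333013 0.034     ] [0.0375, -0.0145]
blue near foot [0.68155419 0.21282793 0.        ] [0.009, -0.0927]
blue near foot z.04 [0.67106803 0.20732585 0.04      ] [0.0019, -0.0832]
yellow near foot [0.46102221 0.27262124 0.        ] [0.0332, 0.1345]
[[239.29766744 195.63075142]
 [301.74730773 203.33547112]]
t: 0.52
eef_pos: [0.3217, -0.4619, 0.1645]
orientation: [-3.141, -0.047, 0.0]
wrist_force: [0.4, -0.6, -0.1]
gripper_width: 0.0848
finger_force: 0.0
```

```bash
python3 -m creep '[[[14.1,-12.6,6.5,0,0,0,8.5],[14.1,-12.6,6.5,0,0,0,8.5],[14.1,-12.6,6.5,0,0,0,8.5],[14.1,-12.6,6.5,0,0,0,8.5],[14.1,-12.6,6.5,0,0,0,8.5]]]'; python3 - <<'E'
from h import *
import pickle
for n in("top","side"):
    c=arm.read_camera(n); pickle.dump(c,open(n+"1.pkl","wb")); globals()[n]=c
print(arm.observe()["eef_pos"])
a=cv2.resize(top["img"][190:290,330:490],(560,350),interpolation=2); b=cv2.resize(side["img"][180:305,380:505],(350,350),interpolation=2)[:,:240]
cv2.imwrite("pics/c2.png",np.hstack([a,b])[:,:,::-1])
E
```

```text
t: 0.93
eef_pos: [0.4592, -0.3309, 0.099]
orientation: [-3.14, -0.049, 0.001]
wrist_force: [0.6, -0.3, 0.3]
gripper_width: 0.0847
finger_force: 0.0
[ 0.45981909 -0.32956841  0.09827878]
```

View pics/c2.png

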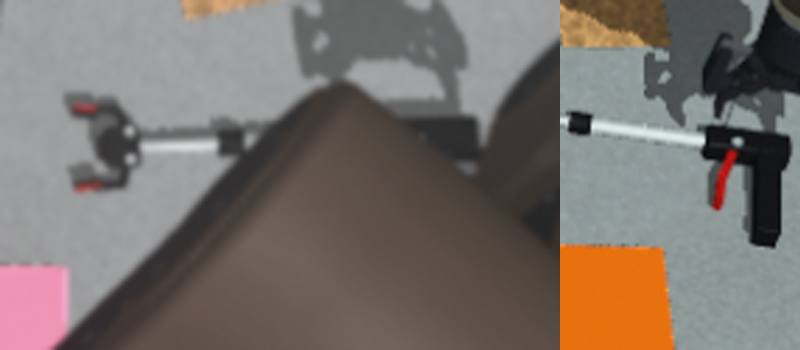

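Crop shows grip (side part, 765,200) and trigger (725,180) uncovered under the open fingers. Jaws stand free at (95,145).

```bash
python3 - <<'E'
from h import *
import pickle
s=pickle.load(open("side1.pkl","rb")); t=pickle.load(open("top1.pkl","rb"))
f=lambda p:np.array([380,180])+(np.array(p)-[560,0])/2.8
print("trig front top/bottom, grip bottom back/front(top face), body rear top",onz(s,f([[738,150],[715,205]]),.025),onz(s,f([[778,235],[752,235],[788,140]]),.03))
O=np.array([.4587,-.332]); x=np.array([-.0312,.9995]);y=np.array([-.9995,-.0312])
q=lambda a,b,z:np.r_[O+a*x+b*y,z]
P=proj(s,[q(.03,0,.02),q(-.03,60e-3,.03),q(0,60e-3,.03),q(-.03,0,.03)]); print((P-[380,180])*2.8+[560,0])
f2=lambda p:np.array([330,190])+np.array(p)/3.5
print("shaft",onz(t,f2([[140,145],[215,143]]),.023),"tips",onz(t,f2([[68,100],[72,186]]),.025))
hs=cv2.cvtColor(s["img"],cv2.COLOR_RGB2HSV); m=((hs[...,0]<5)|(hs[...,0]>174))&(hs[...,1]>150); m[:,:425]=0;m[:,455:]=0;m[:225]=0;m[:265]&=True;m[265:]=0
v,u=np.nonzero(m); print("trigger",u.mean(),v.mean(),onz(s,[[u.mean(),v.mean()]],.02))
E
```

```text
trig front top/bottom, grip bottom back/front(top face), body rear top [[ 0.48895106 -0.31493399  0.025     ]
 [ 0.41820582 -0.2956818   0.025     ]] [[ 0.39321728 -0.3553642   0.03      ]
 [ 0.38807977 -0.33111656  0.03      ]
 [ 0.50816455 -0.36301733  0.03      ]]
[[722.54689781 175.87979802]
 [787.17654995 230.87682716]
 [755.30503194 226.09833191]
 [786.22315196 179.14682665]]
shaft [[ 0.49668253 -0.07751848  0.023     ]
 [ 0.49722513 -0.14115091  0.023     ]] tips [[ 0.5358807  -0.01752457  0.025     ]
 [ 0.46289334 -0.01895398  0.025     ]]
trigger 438.16 242.45333333333335 [[ 0.45904711 -0.30225006  0.02      ]]
```

```bash
python3 -m creep '[[[-0.1,0.25,3,0,0,0,8.5],[-0.1,0.25,5,0,0,0,8.5],[-0.1,0.25,7,0,0,0,8.5],[-0.1,0.25,7,0,0,0,8.5]]]'
```

```text
t: 1.37
eef_pos: [0.4554, -0.3352, 0.0272]
orientation: [-3.138, -0.048, 0.006]
wrist_force: [-1.0, -0.4, -0.2]
gripper_width: 0.085
finger_force: 0.0
```

```bash
python3 -m creep '[[[0,0,0.8,0,0,0,8.5],[0,0,0.8,0,0,0,8.5],[0,0,0.8,0,0,0,8.5]]]'
```

```text
t: 1.62
eef_pos: [0.457, -0.3362, 0.0229]
orientation: [3.141, 0.048, 0.001]
wrist_force: [-0.1, 1.2, -0.2]
gripper_width: 0.085
finger_force: 0.0
```

```bash
python3 -m creep '[[[0.1,-0.4,1,0,0,0,8.5],[0.1,-0.4,1.8,0,0,0,8.5],[0.1,-0.4,1.8,0,0,0,8.5],[0.1,-0.4,1.8,0,0,0,8.5]]]'; python3 -m creep '[[[0,0,0,0,0,0,8.5]]]'
```

```text
t: 1.95
eef_pos: [0.4577, -0.3314, 0.0037]
orientation: [-3.141, -0.049, 0.001]
wrist_force: [0.2, -0.1, 0.1]
gripper_width: 0.0851
finger_force: 0.0
t: 2.03
eef_pos: [0.4579, -0.3317, 0.0042]
orientation: [3.141, 0.049, -0.0]
wrist_force: [0.1, 0.0, -0.2]
gripper_width: 0.0847
finger_force: 0.0
```

Now close to about 58 mm, gently.

```bash
python3 -m creep '[[[0,0,0,0,0,0,7],[0,0,0,0,0,0,6.4],[0,0,0,0,0,0,6.0],[0,0,0,0,0,0,5.8],[0,0,0,0,0,0,5.7]]]' 20;python3 -m creep '[[[0,0,0,0,0,0,5.7],[0,0,0,0,0,0,5.7],[0,0,0,0,0,0,5.7]]]' 20
```

```text
t: 2.45
eef_pos: [0.458, -0.3325, 0.0049]
orientation: [3.139, 0.049, 0.002]
wrist_force: [-3.5, -3.5, 6.2]
gripper_width: 0.0573
finger_force: 11.9
t: 2.7
eef_pos: [0.458, -0.3325, 0.0049]
orientation: [3.139, 0.049, 0.002]
wrist_force: [-2.4, -3.4, 6.6]
gripper_width: 0.0573
finger_force: 12.0
```

```bash
python3 -m creep '[[[0,0,-0.5,0,0,0,5.7],[0,0,-1,0,0,0,5.7],[0,0,-1.5,0,0,0,5.7],[0,0,-1.5,0,0,0,5.7],[0,0,-1.5,0,0,0,5.7]]]' 20; python3 - <<'E'
from h import *
import pickle
for n in("top","side"):
    c=arm.read_camera(n); pickle.dump(c,open(n+"2.pkl","wb")); globals()[n]=c
o=arm.observe();print(o["eef_pos"],o["wrist_force"],o["moment"])
a=cv2.resize(top["img"][190:290,330:490],(560,350),interpolation=2); b=cv2.resize(side["img"][180:305,380:505],(350,350),interpolation=2)[:,:240]
cv2.imwrite("pics/c3.png",np.hstack([a,b])[:,:,::-1])
E
```

```text
t: 3.12
eef_pos: [0.458, -0.3317, 0.0195]
orientation: [3.141, 0.049, 0.001]
wrist_force: [-0.1, -0.5, -1.9]
gripper_width: 0.057
finger_force: 8.8
[ 0.4578072  -0.33158626  0.01908012] [ 0.33014184  0.584322   -2.82752227] [-0.12402564  0.108712    0.01670604]
```

View pics/c3.png

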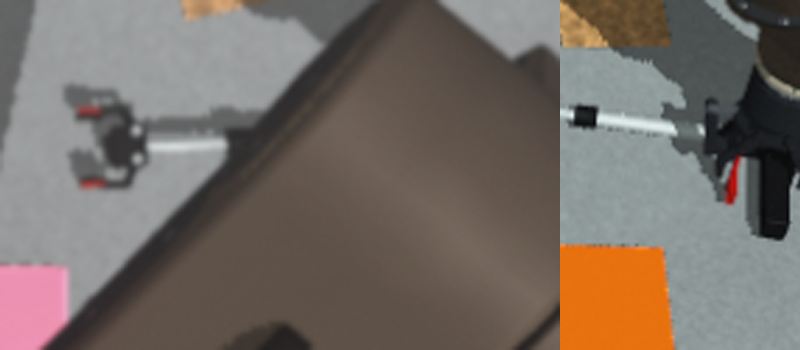

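Lifted clear: jaw tips at crop (75,108) and (80,185), open, with the finger pads on the grip and trigger in the side part. Swinging to the pre-insertion line.

```bash
python3 -m creep '[[[0.3,-1.5,0,0,0,0.03,5.7],[1,-4,0,0,0,0.07,5.7],[1.8,-6.5,0,0,0,0.11,5.7],[2.5,-9,0,0,0,0.15,5.7],[3.0,-10.6,0,0,0,0.18,5.7]]]'; python3 -m creep '[[[0.2,-0.7,0,0,0,0.01,5.7],[0.2,-0.7,0,0,0,0.01,5.7],[0.2,-0.7,0,0,0,0.01,5.7]]]';  python3 - <<'E'
from h import *
import pickle
for n in("top","side"):
    c=arm.read_camera(n); pickle.dump(c,open(n+"3.pkl","wb")); globals()[n]=c
o=arm.observe();print(o["eef_pos"],o["orientation"],o["wrist_force"],o["finger_force"])
P=pts(top); 
a=cv2.resize(top["img"][150:270,230:390],(800,600),interpolation=2)
cv2.imwrite("pics/c4.png",a[:,:,::-1])
E
```

```text
t: 3.63
eef_pos: [0.4845, -0.2227, 0.0189]
orientation: [-3.132, 0.236, 0.002]
wrist_force: [-0.2, -0.3, -2.1]
gripper_width: 0.0571
finger_force: 8.8
t: 3.88
eef_pos: [0.4878, -0.2186, 0.0191]
orientation: [3.132, -0.247, 0.0]
wrist_force: [0.1, 0.5, -1.9]
gripper_width: 0.0571
finger_force: 8.9
[ 0.48747794 -0.21918207  0.01907432] [ 3.13138173e+00 -2.49944532e-01  2.95658101e-04] [-0.40792693 -0.03521788 -1.90880416] 8.863936183042824
```

View pics/c4.png

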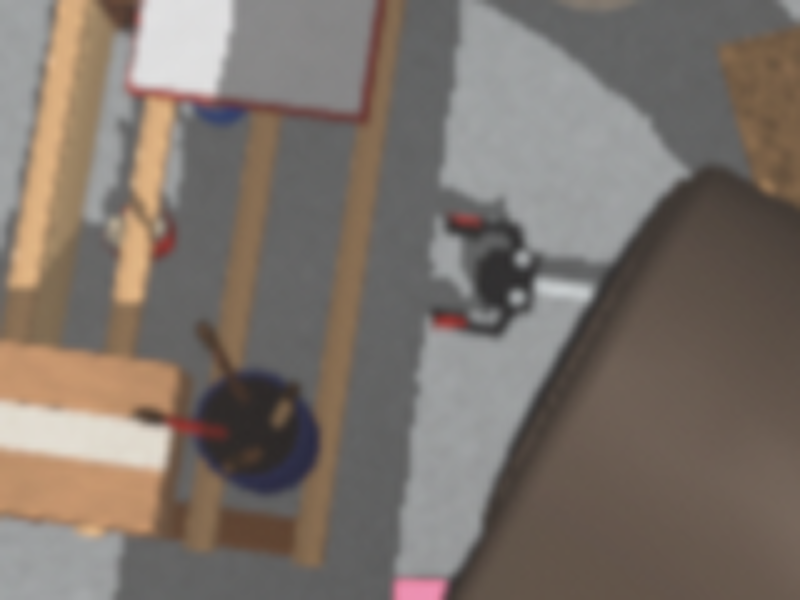

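Crop: jaw tips at (447,220) and (433,320), head at (505,277), pot rim centre about (141,230), cup and shelf untouched. Checking the line.

```bash
python3 - <<'E'
from h import *
import pickle
c=pickle.load(open("top3.pkl","rb")); im=c["img"]; P=pts(c)
f=lambda p:np.array([230,150])+np.array(p)/5
C=np.array([.5886,.2186]); X=np.array([.158,.987]); Y=np.array([-.987,.158])
rf=lambda p:np.round(np.c_[(p[:,:2]-C)@X,(p[:,:2]-C)@Y],4)
print("tips",rf(onz(c,f([[447,220],[433,320]]),.033)),"pivots",rf(onz(c,f([[525,258],[520,297]]),.037)))
print("pot",rf(onz(c,f([[141,230]]),.034)), "rim ends",rf(onz(c,f([[105,232],[177,232]]),.034)))
tcp=np.array([.4875,-.2188]); palm=tcp+.2864*X-.046*Y; print("palm by TCP",rf(palm[None]))
h=cv2.cvtColor(im,cv2.COLOR_RGB2HSV); m=(((h[...,0]<6)|(h[...,0]>173))&(h[...,1]>130)); m[:,:314]=0;m[:,330:]=0;m[:190]=0;m[216:]=0
n,l,s,ce=cv2.connectedComponentsWithStats(m.astype(np.uint8))
for i in range(1,n):
    if s[i,4]>3: print("redpad",s[i],ce[i],rf(onz(c,ce[i:i+1],.033)),"z",P[l==i][:,2])
# shelf front edge line at top front: depth
k=(abs(P[...,2]-.088)<.006); k[:,330:]=0;k[:,:220]=0;k[:130]=0;k[265:]=0
v,u=np.nonzero(k); r=rf(P[v,u]); print("shelf x range",np.percentile(r[:,0],[.5,1,99,99.5]),"y",np.percentile(r[:,1],[.5,99.5]))
fr=[];
for v in range(165,225):
    uu=np.nonzero(k[v])[0]
    if len(uu): fr.append(onz(c,[[uu.max()+.5,v]],.088)[0])
fr=np.array(fr); print("front edge fit",np.polyfit(fr[:,0],fr[:,1],1),rf(fr)[[0,30,-1]])
E
```

```text
tips [[-0.1428 -0.0448]
 [-0.1433  0.0161]] pivots [[-0.192  -0.0278]
 [-0.1923 -0.0042]]
pot [[ 0.0375 -0.0129]] rim ends [[ 0.0588 -0.0087]
 [ 0.0159 -0.0147]]
palm by TCP [[-0.1615 -0.0153]]
redpad [318 213   5   2   8] [319.625 213.625] [[-0.152   0.0137]] z [0.03922872 0.03837626 0.03481829 0.03121316 0.03397795 0.03808186
 0.03812034 0.03546812]
shelf x range [-0.1014   -0.100953  0.0968    0.097553] y [-0.165806   0.1681765]
front edge fit [-0.15005555  0.2044466 ] [[-0.0992 -0.1133]
 [-0.1012 -0.0245]
 [-0.1026  0.0591]]
```

```bash
python3 -m creep '[[[0,-0.5,0.3,0,0,0,5.8],[0,-2,0.6,0,0,0,5.8],[0,-4,0.6,0,0,0,5.8],[0,-6,0.6,0,0,0,5.8],[0,-8,0.6,0,0,0,5.8]]]'; python3 -m creep '[[[0,-2,0,0,0,0,5.8],[0,-4,0,0,0,0,5.8],[0,-5.5,0,0,0,0,5.8],[0,-6,0,0,0,0,5.8],[0,-6,0,0,0,0,5.8]]]'; python3 -m creep '[[[0,0,0,0,0,0,5.8],[0,0,0,0,0,0,5.8]]]'
```

```text
t: 4.4
eef_pos: [0.5001, -0.139, 0.0128]
orientation: [-3.131, 0.252, 0.0]
wrist_force: [-0.8, 0.2, -2.0]
gripper_width: 0.0579
finger_force: 7.8
t: 4.82
eef_pos: [0.5098, -0.0794, 0.013]
orientation: [3.132, -0.248, -0.0]
wrist_force: [0.2, 0.1, -1.6]
gripper_width: 0.058
finger_force: 7.7
t: 4.98
eef_pos: [0.5097, -0.0809, 0.0131]
orientation: [3.131, -0.251, 0.0]
wrist_force: [-0.1, 0.1, -2.0]
gripper_width: 0.0579
finger_force: 7.8
```

```bash
python3 -m creep '[[[0,-1,0,0,0,0,5.8],[0,-2,0,0,0,0,5.8],[0,-3,0,0,0,0,5.8],[0,-3,0,0,0,0,5.8],[0,-3,0,0,0,0,5.8]]]'; python3 - <<'E'
from h import *
import pickle
c=arm.read_camera("top"); pickle.dump(c,open("top4.pkl","wb"))
o=arm.observe();print(o["eef_pos"],o["wrist_force"],o["finger_force"])
cv2.imwrite("pics/c5.png",cv2.convertScaleAbs(cv2.resize(c["img"][165:240,230:320],(720,600),interpolation=2)[:,:,::-1],alpha=1.4))
E
```

```text
t: 5.4
eef_pos: [0.5146, -0.0496, 0.0131]
orientation: [3.132, -0.247, 0.0]
wrist_force: [-0.5, -0.9, -1.7]
gripper_width: 0.0575
finger_force: 7.8
[ 0.51454604 -0.04995212  0.01312633] [-0.8019296  -0.1110784  -1.55349757] 7.810501414351165
```

View pics/c5.png

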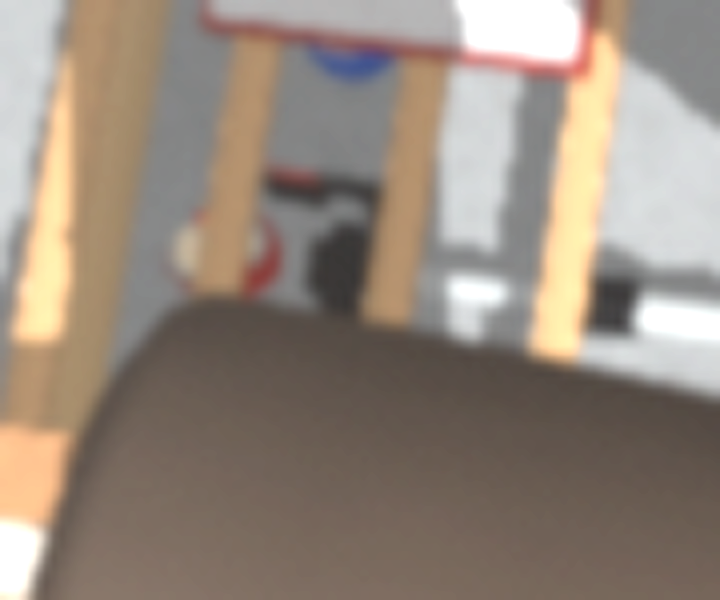

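The crop shows the jaw tip at (265,182), the palm face near (308,270) and the pot's near edge at (283,255), so the gap is about 9 mm and the pot is centred between the jaws.

```bash
python3 -m creep '[[[0,-0.2,0,0,0,0,5.8],[0,-0.4,0,0,0,0,5.8],[0,-0.6,0,0,0,0,5.8],[0,-0.7,0,0,0,0,5.8],[0,-0.7,0,0,0,0,5.8]]]'; python3 -m creep '[[[0,-0.05,0,0,0,0,5.8],[0,-0.1,0,0,0,0,5.8],[0,-0.1,0,0,0,0,5.8]]]';  python3 -m creep '[[[0,0,0,0,0,0,5.6],[0,0,0,0,0,0,5.5],[0,0,0,0,0,0,5.4],[0,0,0,0,0,0,5.4]]]' 20
```

```text
t: 5.87
eef_pos: [0.5156, -0.0433, 0.0131]
orientation: [3.132, -0.25, -0.0]
wrist_force: [-0.3, 0.4, -2.4]
gripper_width: 0.0579
finger_force: 7.8
t: 6.12
eef_pos: [0.5158, -0.0424, 0.0131]
orientation: [3.132, -0.25, -0.0]
wrist_force: [0.5, -0.5, -3.6]
gripper_width: 0.058
finger_force: 7.8
t: 6.45
eef_pos: [0.5157, -0.0425, 0.0131]
orientation: [3.132, -0.25, -0.0]
wrist_force: [-0.5, -0.5, -1.4]
gripper_width: 0.0541
finger_force: 12.0
```

```bash
python3 -m creep '[[[0,-0.05,0,0,0,0,5.3],[0,-0.1,0,0,0,0,5.25],[0,-0.1,0,0,0,0,5.25]]]' 20;  python3 -m creep '[[[0,0,0,0,0,0,5.1],[0,0,0,0,0,0,5.1],[0,0,0,0,0,0,5.1]]]' 20
```

```text
t: 6.7
eef_pos: [0.516, -0.0414, 0.0131]
orientation: [3.132, -0.25, 0.0]
wrist_force: [0.1, 0.3, -2.0]
gripper_width: 0.0529
finger_force: 11.9
t: 6.95
eef_pos: [0.516, -0.0415, 0.0132]
orientation: [3.132, -0.25, 0.0]
wrist_force: [-0.5, 0.2, -2.3]
gripper_width: 0.051
finger_force: 11.3
```

```bash
python3 -m creep '[[[0,0,0,0,0,0,5.0],[0,0,0,0,0,0,4.9],[0,0,0,0,0,0,4.9]]]' 20;  python3 -m creep '[[[0,0,0,0,0,0,4.8],[0,0,0,0,0,0,4.7],[0,0,0,0,0,0,4.7]]]' 20
```

```text
t: 7.2
eef_pos: [0.5159, -0.0415, 0.0131]
orientation: [3.132, -0.25, -0.0]
wrist_force: [-0.1, 0.1, -1.8]
gripper_width: 0.05
finger_force: 21.1
t: 7.45
eef_pos: [0.5159, -0.0415, 0.0131]
orientation: [3.132, -0.25, -0.0]
wrist_force: [-0.1, 0.3, -2.2]
gripper_width: 0.0497
finger_force: 21.1
```

```bash
python3 -m creep '[[[0,0,0,0,0,0,4.5],[0,0,-0.2,0,0,0,4.5],[0,0,-0.5,0,0,0,4.5],[0,0,-0.8,0,0,0,4.5],[0,0,-0.8,0,0,0,4.5]]]' 24; python3 -m creep '[[[0,0.5,0,0,0,0,4.5],[0,1.5,0,0,0,0,4.5],[0,2.5,0,0,0,0,4.5],[0,3.5,0,0,0,0,4.5],[0,4.5,0,0,0,0,4.5]]]'; python3 -m creep '[[[0,1,0,0,0,0,4.5],[0,2,0,0,0,0,4.5],[0,3,0,0,0,0,4.5],[0,4,0,0,0,0,4.5],[0,5,0,0,0,0,4.5]]]'
```

```text
t: 7.87
eef_pos: [0.5163, -0.0415, 0.0218]
orientation: [3.131, -0.25, 0.002]
wrist_force: [-0.6, -0.9, -3.0]
gripper_width: 0.0489
finger_force: 25.6
t: 8.28
eef_pos: [0.5086, -0.0873, 0.0211]
orientation: [3.131, -0.251, -0.0]
wrist_force: [1.0, 0.9, -2.0]
gripper_width: 0.0495
finger_force: 25.7
t: 8.7
eef_pos: [0.5007, -0.1363, 0.0212]
orientation: [3.132, -0.25, 0.0]
wrist_force: [0.2, 0.7, -2.3]
gripper_width: 0.0489
finger_force: 25.7
```

```bash
python3 -m creep '[[[0,1.5,0,0,0,0,4.5],[0,3,0,0,0,0,4.5],[0,4.5,0,0,0,0,4.5],[0,6,0,0,0,0,4.5],[0,7,0,0,0,0,4.5]]]'; python3 -m creep '[[[0,1,0,0,0,0,4.5],[0,2,0,0,0,0,4.5],[0,2.5,0,0,0,0,4.5],[0,2.5,-0.3,0,0,0,4.5],[0,2.5,-0.6,0,0,0,4.5]]]'; python3 -m creep '[[[0,0,0,0,0,0,4.5],[0,0,0,0,0,0,4.5]]]'; python3 - <<'E'
from h import *
import pickle
for n in("top","side"):
    c=arm.read_camera(n); pickle.dump(c,open(n+"5.pkl","wb")); globals()[n]=c
o=arm.observe();print(o["eef_pos"],o["orientation"],o["joint_pos"],o["wrist_force"],o["finger_force"])
w=[]
q=proj(side,[[.575,.06,.03]])[0].astype(int); print(q)
a=cv2.resize(top["img"][150:250,270:370],(500,500),interpolation=2); b=side["img"][max(q[1]-30,0):q[1]+30,max(q[0]-18,0):q[0]+18]; b=cv2.resize(b,(300,500),interpolation=2)
cv2.imwrite("pics/c6.png",cv2.convertScaleAbs(np.hstack([a,b])[:,:,::-1],alpha=1.3))
E
```

```text
t: 9.12
eef_pos: [0.4896, -0.206, 0.0212]
orientation: [3.131, -0.251, 0.001]
wrist_force: [-0.0, 0.2, -3.2]
gripper_width: 0.0487
finger_force: 25.7
t: 9.53
eef_pos: [0.4857, -0.2289, 0.0272]
orientation: [-3.131, 0.25, 0.001]
wrist_force: [0.2, -0.4, -2.7]
gripper_width: 0.0492
finger_force: 25.7
t: 9.7
eef_pos: [0.486, -0.2286, 0.0275]
orientation: [3.131, -0.249, 0.001]
wrist_force: [-1.1, 0.6, -2.4]
gripper_width: 0.0495
finger_force: 25.7
[ 0.48592645 -0.2286308   0.02723534] [ 3.13162212e+00 -2.48778974e-01  9.96585873e-05] [-5.62767262e-01  6.64554599e-01  1.94578803e+00 -1.24354697e-04
  5.31145296e-01  1.16668518e+00] [-0.20198287 -1.20741326 -3.31959136] 25.695723642711528
[319 188]
```

View pics/c6.png

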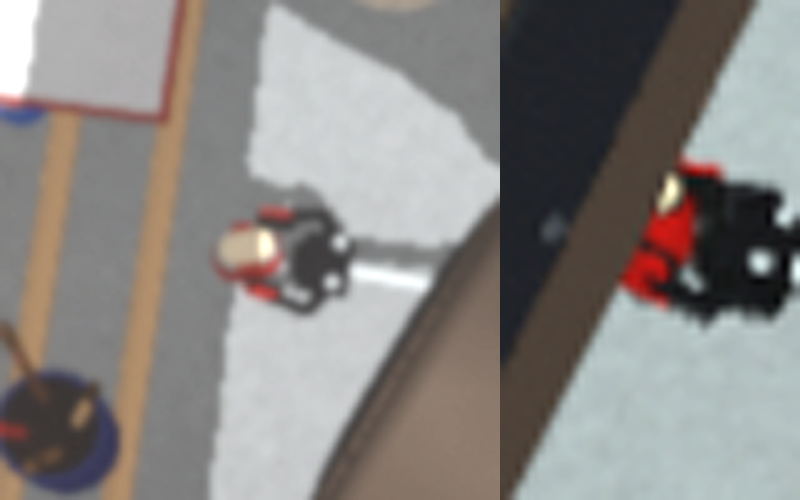

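The pot is held in the jaws, out in front of the shelf: rim centre at crop (248,250), upright, with pads on both sides at (270,213) and (262,293).

```bash
python3 - <<'E'
from h import *
import pickle
c=pickle.load(open("top5.pkl","rb")); P=pts(c)
print("rim depth z",np.percentile(P[195:206,314:326,2],[5,25,50,75,95]))
p=onz(c,[[319.6,200]],.046)[0]; tcp=np.array([.486,-.2286]); a=-.1585
tx=np.array([np.cos(a),np.sin(a)]); ty=np.array([np.sin(a),-np.cos(a)])
d=p[:2]-tcp; l=np.array([d@tx,d@ty]); print(p,"in tool",l)
M=np.array([.680,-.1685])
for b in (-.644,):
    ux=np.array([np.cos(b),np.sin(b)]); uy=np.array([np.sin(b),-np.cos(b)])
    T=M-l[0]*ux-l[1]*uy; D=T-tcp; print("TCP target",T,"tool shift cm",100*D@tx,100*D@ty)
E
```

```text
rim depth z [-0.00167122  0.02141841  0.04433396  0.04715025  0.05037929]
[0.5895566  0.06993594 0.046     ] in tool [ 0.05513846 -0.31113892]
TCP target [ 0.44909824 -0.38421289] tool shift cm -1.1877705711648778 15.948677625956883
```

```bash
python3 -m creep '[[[0,0.5,-0.2,0,0,0.015,4.5],[-0.1,1.7,-0.4,0,0,0.05,4.5],[-0.2,3.2,-0.6,0,0,0.095,4.5],[-0.4,5,-0.6,0,0,0.15,4.5],[-0.6,6.8,-0.6,0,0,0.205,4.5]]]'; python3 -m creep '[[[0,1.2,0,0,0,0.035,4.5],[0,1.2,0,0,0,0.035,4.5],[0,1.2,0,0,0,0.035,4.5]]]'
```

```text
t: 10.22
eef_pos: [0.4689, -0.2968, 0.0335]
orientation: [3.088, -0.576, 0.001]
wrist_force: [1.1, -0.4, -2.7]
gripper_width: 0.049
finger_force: 25.7
t: 10.47
eef_pos: [0.4643, -0.3071, 0.0331]
orientation: [-3.079, 0.625, 0.0]
wrist_force: [0.0, 0.4, -2.5]
gripper_width: 0.0491
finger_force: 25.7
```

```bash
python3 -m creep '[[[0.1,0.5,0,0,0,0.015,4.5],[0.4,1.7,0,0,0,0.05,4.5],[0.7,3.2,0,0,0,0.095,4.5],[1.1,5,0,0,0,0.15,4.5],[1.4,6.6,0,0,0,0.205,4.5]]]'; python3 -m creep '[[[0,1.1,0,0,0,0.038,4.5],[0,1.1,0,0,0,0.038,4.5],[0,1.1,0,0,0,0.038,4.5]]]'; python3 - <<'E'
from h import *
import pickle
c=arm.read_camera("top"); pickle.dump(c,open("top6.pkl","wb"))
o=arm.observe();print(o["eef_pos"],o["orientation"])
cv2.imwrite("pics/c7.png",cv2.convertScaleAbs(cv2.resize(c["img"][135:235,350:470],(720,600),interpolation=2)[:,:,::-1],alpha=1.3))
E
```

```text
t: 10.88
eef_pos: [0.452, -0.3746, 0.0333]
orientation: [2.997, -0.942, 0.001]
wrist_force: [-0.2, -0.4, -2.8]
gripper_width: 0.0493
finger_force: 25.7
t: 11.13
eef_pos: [0.4452, -0.3822, 0.033]
orientation: [-2.98, 0.993, 0.001]
wrist_force: [0.5, -0.4, -3.4]
gripper_width: 0.0493
finger_force: 25.7
[ 0.44545423 -0.38163987  0.03304004] [-2.98071440e+00  9.91608394e-01  8.21337157e-04]
```

View pics/c7.png

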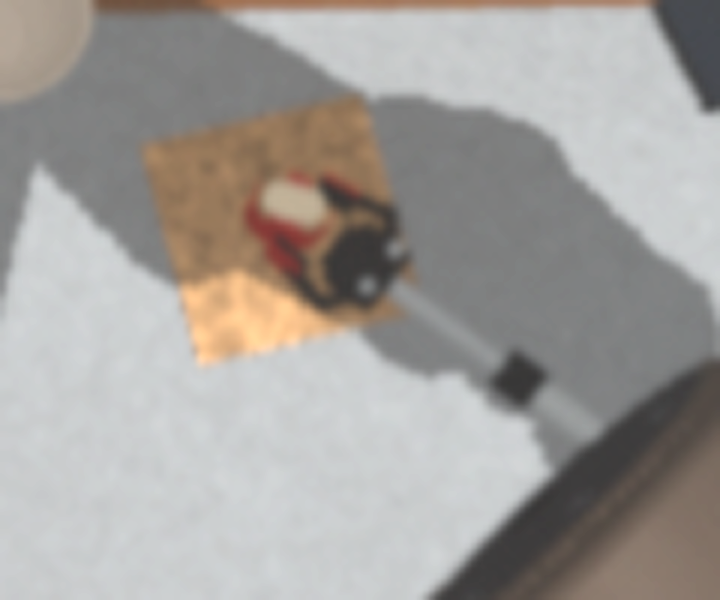

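The pot is held over the cork mat: rim at crop (290,203), mat centre at (278,230). Allowing for parallax it is close to centred.

```bash
python3 -m creep '[[[0,0,0.3,0,0,0,4.5],[0,0,0.6,0,0,0,4.5],[0,0,0.8,0,0,0,4.5],[0,0,1.0,0,0,0,4.5],[0,0,1.0,0,0,0,4.5]]]'; python3 -m creep '[[[0,0,0.1,0,0,0,4.5],[0,0,0.2,0,0,0,4.5],[0,0,0.2,0,0,0,4.5]]]'; python3 -m creep '[[[0,0,0.1,0,0,0,4.5],[0,0,0.2,0,0,0,4.5],[0,0,0.2,0,0,0,4.5]]]'
```

```text
t: 11.6
eef_pos: [0.4458, -0.3813, 0.0226]
orientation: [-2.981, 0.991, 0.001]
wrist_force: [0.3, -1.0, -2.1]
gripper_width: 0.0492
finger_force: 25.7
t: 11.85
eef_pos: [0.4458, -0.3817, 0.021]
orientation: [-2.981, 0.991, 0.0]
wrist_force: [-0.3, 0.2, -2.9]
gripper_width: 0.0493
finger_force: 25.7
t: 12.1
eef_pos: [0.4458, -0.3817, 0.019]
orientation: [-2.981, 0.992, 0.0]
wrist_force: [0.6, -0.6, -3.1]
gripper_width: 0.0489
finger_force: 25.8
```

```bash
python3 -m creep '[[[0,0,0.1,0,0,0,4.5],[0,0,0.1,0,0,0,4.5]]]';  python3 -m creep '[[[0,0,0.1,0,0,0,4.5],[0,0,0.1,0,0,0,4.5]]]'; python3 - <<'E'
from h import *
F=[]
for i in range(4):
    c=arm.read_camera("top"); F.append(arm.observe()["wrist_force"])
print(np.mean(F,0),arm.observe()["moment"]); import pickle; pickle.dump(c,open("top7.pkl","wb"))
E
```

```text
t: 12.27
eef_pos: [0.4458, -0.3818, 0.018]
orientation: [2.981, -0.992, -0.0]
wrist_force: [0.0, -0.1, -2.6]
gripper_width: 0.0491
finger_force: 25.9
t: 12.43
eef_pos: [0.4458, -0.3818, 0.0171]
orientation: [2.981, -0.992, 0.0]
wrist_force: [-0.1, 0.6, -1.6]
gripper_width: 0.049
finger_force: 26.1
[-0.46826702 -0.39404207 -1.95514197] [-0.11621475  0.2014503  -0.00800188]
```

```bash
python3 -m creep '[[[0,0,0.05,0,0,0,4.5],[0,0,0.05,0,0,0,4.5],[0,0,0.05,0,0,0,4.5]]]';  python3 -m creep '[[[0,0,0,0,0,0,4.95],[0,0,0,0,0,0,5.1],[0,0,0,0,0,0,5.2],[0,0,0,0,0,0,5.35],[0,0,0,0,0,0,5.5]]]' 20; python3 -m creep '[[[0,0,0,0,0,0,5.6],[0,0,0,0,0,0,5.7],[0,0,0,0,0,0,5.75],[0,0,0,0,0,0,5.75]]]'
```

```text
t: 12.88
eef_pos: [0.4458, -0.3818, 0.0166]
orientation: [2.981, -0.992, 0.0]
wrist_force: [-1.2, -1.2, -1.7]
gripper_width: 0.049
finger_force: 26.2
t: 13.3
eef_pos: [0.4458, -0.3818, 0.0167]
orientation: [2.981, -0.991, 0.0]
wrist_force: [-0.5, -0.2, -1.6]
gripper_width: 0.0549
finger_force: 10.1
t: 13.63
eef_pos: [0.4459, -0.3817, 0.0166]
orientation: [2.981, -0.991, 0.0]
wrist_force: [-0.2, -0.1, -1.0]
gripper_width: 0.0574
finger_force: 8.2
```

```bash
python3 -m creep '[[[0,0.3,-0.1,0,0,0,5.75],[0,0.8,-0.1,0,0,0,5.75],[0,1.4,-0.1,0,0,0,5.75],[0,2.2,-0.1,0,0,0,5.75],[0,3,-0.1,0,0,0,5.75]]]';  python3 -m creep '[[[0,1.5,0,0,0,0,5.75],[0,3,-0.3,0,0,0,5.75],[0,4.5,-0.5,0,0,0,5.75],[0,6,-0.5,0,0,0,5.75],[0,7.5,-0.5,0,0,0,5.75]]]'; python3 - <<'E'
from h import *
import pickle
c=arm.read_camera("top"); pickle.dump(c,open("top8.pkl","wb"))
o=arm.observe();print(o["eef_pos"],o["orientation"],o["wrist_force"])
h=cv2.cvtColor(c["img"],cv2.COLOR_RGB2HSV); m=((h[...,0]<6)|(h[...,0]>173))&(h[...,1]>120); m[:,:370]=0;m[:,430:]=0;m[:145]=0;m[205:]=0
n,l,s,ce=cv2.connectedComponentsWithStats(m.astype(np.uint8)); P=pts(c)
for i in range(1,n):
    if s[i,4]>3: print(s[i],ce[i],onz(c,ce[i:i+1],.03),P[l==i][:,2].max())
E
```

```text
t: 14.05
eef_pos: [0.4273, -0.4065, 0.0177]
orientation: [2.981, -0.992, 0.0]
wrist_force: [0.6, -0.4, -1.4]
gripper_width: 0.0572
finger_force: 8.4
t: 14.47
eef_pos: [0.3817, -0.4674, 0.0229]
orientation: [2.98, -0.992, 0.001]
wrist_force: [-0.5, -0.4, -2.2]
gripper_width: 0.0574
finger_force: 8.3
[ 0.38053885 -0.46940292  0.0228415 ] [ 2.97898448e+00 -9.94031236e-01  1.27726697e-03] [-1.84645538 -1.42957758 -2.41069515]
[390 171  10   7  31] [393.96774194 174.77419355] [[ 0.66629755 -0.1554977   0.03      ]] 0.041349004041992155
```

```bash
python3 -m creep '[[[-0.4,0.7,0,0,0,0,5.75],[-1.3,2,0,0,0,0,5.75],[-2.2,3.5,0,0,0,0,5.75],[-3.1,4.7,0,0,0,0,5.75],[-3.6,5.2,0,0,0,0,5.75]]]';  python3 -m creep '[[[0,0,0.3,0,0,0,5.75],[0,0,0.7,0,0,0,5.75],[0,0,1.1,0,0,0,5.75],[0,0,1.4,0,0,0,5.75],[0,0,1.4,0,0,0,5.75]]]'; python3 -m creep '[[[0,0,0.1,0,0,0,5.75],[0,0,0.2,0,0,0,5.75],[0,0,0.25,0,0,0,5.75],[0,0,0.25,0,0,0,5.75]]]'
```

```text
t: 14.93
eef_pos: [0.3213, -0.4863, 0.0226]
orientation: [-2.98, 0.993, 0.001]
wrist_force: [-0.2, 0.4, -1.9]
gripper_width: 0.0578
finger_force: 8.3
t: 15.35
eef_pos: [0.3234, -0.4853, 0.0077]
orientation: [-2.981, 0.99, 0.001]
wrist_force: [0.1, 0.3, -1.7]
gripper_width: 0.0578
finger_force: 8.4
t: 15.68
eef_pos: [0.3231, -0.4859, 0.0061]
orientation: [2.981, -0.991, 0.0]
wrist_force: [0.1, 0.2, -1.7]
gripper_width: 0.0577
finger_force: 8.4
```

```bash
python3 -m creep '[[[0,0,0.1,0,0,0,5.75],[0,0,0.15,0,0,0,5.75],[0,0,0.15,0,0,0,5.75]]]'; python3 -m creep '[[[0,0,0,0,0,0,5.9],[0,0,0,0,0,0,6.1],[0,0,0,0,0,0,6.6],[0,0,0,0,0,0,7.5],[0,0,0,0,0,0,8.5]]]'; python3 -m creep '[[[0,0,0,0,0,0,8.5],[0,0,-0.5,0,0,0,8.5],[0,0,-2,0,0,0,8.5],[0,0,-5,0,0,0,8.5],[0,0,-8,0,0,0,8.5]]]'; python3 -m creep '[[[0,2,-4,0,0,0,8.5],[0,4,-8,0,0,0,8.5],[0,4,-10,0,0,0,8.5],[0,4,-10,0,0,0,8.5]]]'; python3 - <<'E'
from h import *
import pickle
c=arm.read_camera("top"); pickle.dump(c,open("top9.pkl","wb"))
o=arm.observe();print(o["eef_pos"],o["wrist_force"])
cv2.imwrite("pics/c8.png",cv2.resize(c["img"][100:340,200:520],(800,600),interpolation=2)[:,:,::-1])
E
```

```text
t: 15.93
eef_pos: [0.323, -0.486, 0.0049]
orientation: [2.981, -0.992, 0.0]
wrist_force: [-0.4, 0.4, 1.9]
gripper_width: 0.0578
finger_force: 8.6
t: 16.35
eef_pos: [0.323, -0.486, 0.0047]
orientation: [2.981, -0.992, 0.0]
wrist_force: [-0.5, 0.4, -0.9]
gripper_width: 0.0843
finger_force: 0.0
t: 16.77
eef_pos: [0.3227, -0.4854, 0.0852]
orientation: [-2.98, 0.991, 0.002]
wrist_force: [0.4, 0.0, -0.1]
gripper_width: 0.085
finger_force: 0.0
t: 17.1
eef_pos: [0.2991, -0.5204, 0.1906]
orientation: [2.974, -0.991, 0.009]
wrist_force: [0.5, -0.8, 0.5]
gripper_width: 0.0852
finger_force: 0.0
[ 0.29901844 -0.51903855  0.18771769] [ 0.32395399 -0.23379797 -0.56343475]
```

View pics/c8.png

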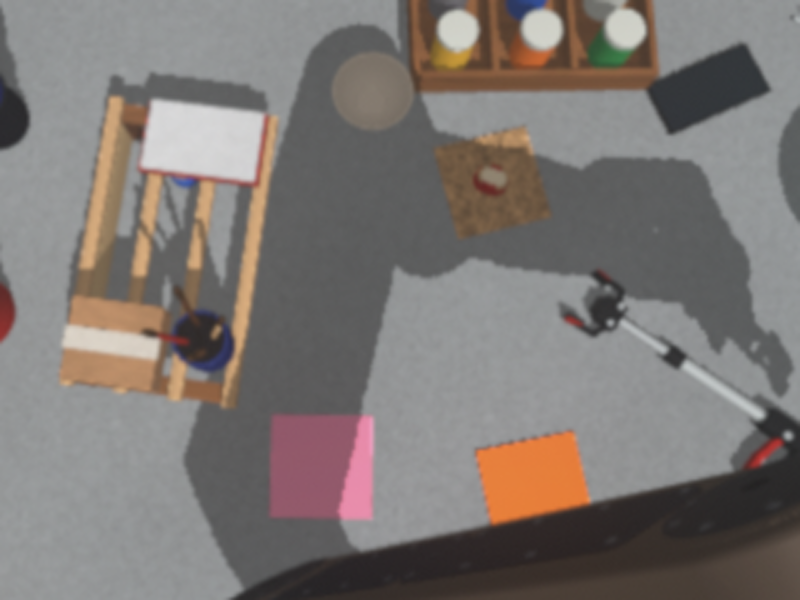

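The picture shows the pot upright near the middle of the cork mat at (491,180). The reacher lies on the bare table with its jaws at (595,300), clear of the mat and pot, and the shelf items are in place. Handing in.

```bash
python3 -c "
from station import arm; print(arm.close_job())"
```

```text
the job is handed in; nothing more can be done
None
```

The job is handed in, with no verdict returned: the last picture shows the pot upright near the middle of the cork mat, the reacher released on the bare table clear of both, and the other things in view in place, at about 17 s of the 69 s allowed.

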